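# Feed a failed print into the bench granulator

### The job

Feed the failed print lying on the infeed tray into the switched-off granulator: with your fingertips push it lightly along the tray and through the hanging flap until it drops into the hopper, then withdraw so that the flap swings shut. Do not pinch the print or lift it off the tray, reach in no farther than just past the flap, and leave the tools and parts lying around the machine alone.

Things in the scene. Friction and masses are not known exactly. Their poses are not given: they have to be found in the camera images.
- granulator: Bench granulator for plastic scrap, fixed, 620 x 200 x 318 mm high. Origin on the counter straight below the middle of the flap's hinge; x = feeding direction (into the machine), z up. All sizes below are in this frame. Infeed tray (x below 0), throat closed by the flap (x = 0), clear hood over the hopper to x = 200 mm, then the drive housing, 200 mm high, to x = 400 mm.
- tray_end (a point): Middle of the infeed tray's open outer end, at tray height (granulator x = -220 mm, y = 0, z = 160 mm). The flat aluminium tray runs level from here to the sill, 140 mm wide between two side cheeks, 4 mm thick, that rise 25 mm above it. Open from above up to the machine's front at x = -12 mm.
- sill (a point): Middle of the tray's inner edge (granulator x = 20 mm, z = 160 mm), 20 mm past the hinge. Behind it a steep slide (57 degrees) drops into the closed hopper, whose bottom, the cutter rotor (x = 60 to 185 mm), is at z = 74 mm. A print pushed past the sill tips and slides down by itself.
- hinge (a point): Middle of the flap's level hinge, along the machine's y (granulator x = 0, z = 270 mm). The throat below is 140 mm wide; above it a lintel, x = -12 to -4 mm, lower edge at z = 280 mm, and the hood up to z = 318 mm. Fingers leaning 35 to 45 degrees along the feeding direction reach in under it; upright ones bring the hand against the hood.
- flap (a joint): Angle of the aluminium flap (136 mm wide, 106 mm long, 3 mm thick, about 60 g) hanging from the hinge. 0 = shut, lower edge 4 mm above the tray; grows as the lower edge swings inward (+x), up to 1.3 rad. Swings only inward, no latch or spring, opens with well under 1 N and falls shut by its own weight within a second.
- flap_edge (a point): Middle of the flap's lower edge; moves with the flap.
- print_center (a point): Centre of the failed print, half-way up: a stopped grey print of a small housing with a layer shift (upper 12 mm sit 4 mm sideways), 64 mm long (its x), 52 mm wide over the shift (its y), 28 mm high, about 60 g, closed, blunt ends. Lies flat on the infeed tray, its length roughly along the feeding direction (up to 0.45 rad askew). Two fingertips 25 to 30 mm apart push it straight; one turns it.
- cutters: Bystander: side cutters with black handles, 135 mm long, lying on the counter; origin at the middle, under the joint.
- bracket: Bystander: a good grey printed angle bracket, 50 x 40 x 56 mm, standing on the counter beside the tray; origin under its middle.
- spool: Bystander: filament spool, 188 mm diameter, 58 mm high, lying flat on the counter before the tray; origin under its middle.
Mind the look-alikes: they are no part of the job. Leave any purple or yellow look-alike of the part that bears print_center alone.

How it is judged:
By the outcome, as a careful person would: the job done as asked, in the order asked, and still so for the second after the job is handed in, with the robot touching nothing.
It also fails if it takes over 38 s, if anything falls off the work surface, if the arm or the gripper's body presses on something with over 40 N, if the wrist force passes 120 N, or if a joint passes its speed limit or range.

### The arm

A 6-joint arm with a two-finger parallel gripper is mounted at the origin on the work surface. World frame = base frame: x ahead of the robot, y to its left, z up, the work surface at z = 0. Lengths are in mm, angles in rad, forces in N, time in s.
With the tool pointing down it reaches from about 275 to 750 mm from the base axis. Payload 10.2 kg.
Tool frame: the origin (TCP) lies midway between the tips of the shut fingers; the grasp point (between the pads) lies 19 mm behind it; z points along the fingers, y is the direction in which the jaws open and shut (so a half turn about z gives the same grasp; the last joint's range is limited). The gripper opens to 85 mm and grips with 20 to 120 N. Pads are 22 mm wide; open, the fingers measure 114 mm over their backs; the gripper's body (76 mm by 85 mm) begins 54 mm behind the grasp point. The pads swing forward as they close: fully open they stand 13 mm farther back than shut.
Start: joints at [-1.479, 0.313, 1.498, -0, 1.331, -0.223], TCP at [162.541, -499.211, 231.294] pointing down, gripper open.
Joint ranges: [-2.94, 2.94], [-0.97, 2.17], [0.19, 2.56], [-1.23, 4.37], [0.02, 3.11], [-2.88, 2.88]. Speed limits (rad/s): [2.39, 2.39, 3.01, 3.14, 3.14, 3.14].

### API

Orientations are given as a unit quaternion [w, x, y, z].
In Python, from rig import sense, optics, ctrl gives the robot as it stands.
- The arm moves only by the tool play_rows, never from a script. Its argument "plan" is a list of rows, each a list of 7 numbers: the shift along the world's x, y, z in mm, then the turn, a rotation vector about the world's x, y, z in rad, then the opening, from -1 (shut) to 1 (fully open), so that 0 is half open. A call has 1 to 5 rows; each row shifts and turns the pose as measured when the row begins; what a row does not reach is not made up. A row lasts 1/12 s, in which the tool goes at most 41.7 mm and 7.16 degrees, less where a joint would pass 70% of its speed; a pose out of reach is approached as far as the arm can. A call is refused whole if a number of a shift passes 41.7 or a number of a turn 0.125, either way. A call with a gripper value outside its range is refused whole. The fingers move at their own pace and stop on an object; "grip_force" is the grip in N (left out, the last holds). Time passes only in rows, so rows that do not move let the fingers close. It gives the time, the measured TCP pose, the force and the opening at its end, in the units of the state.
- sense(): the state, without advancing time (a new reading comes with each control period).
- optics.capture(name): name is "scene" or "top"; returns a dict with "img" (480x640x3 uint8, blue, green, red), "fx", "fy", "cx", "cy" (pixels), "world_to_cam" (4x4, takes a point from world to camera coordinates). Camera axes: x right, y up, looking along -z (the intrinsics and any distortion apply to the point x, -y, -z); pixel columns grow to the right and rows downward; lengths in mm; the calibration is good to about 2 mm. A picture is of the moment at which its call begins. There is no depth.
- ctrl.finish_job(): hands the job in, once; it reports no verdict.
The state is a dict: "time_s": time; "joints": joint angles; "dq": joint speeds; "tau": joint torques, N m; "eef_pos": TCP position; "ee_rot": TCP orientation; "force": force on the tool from outside, world axes, zero at the start; "wrist_torque": the same for the moment, N m; "grip_width": opening from 0.0 (shut) to 1.0 (fully open).
Only numpy, scipy, OpenCV 4.12 (cv2) and the standard library are available. Lean on these libraries where they do the work, as an engineer would, in place of code of your own. Each camera call takes 0.05 s, during which the arm holds its last target. There are 200 camera calls.

## Working session

There is one attempt and no reset: what is moved stays moved. The work goes in short steps, Python scripts to look and compute and a tool call to move; the robot and the scene stay as the last step left them, time stands still between calls to the robot, and variables do not carry over. Pictures are saved under pics/ and viewed, about 8 in all and at most 12, crops included, and the job is handed in when it is done.

Besides the shell and the picture viewer there is one more tool, called after "Call:" as name(argument=value, ...) on one line, values as JSON. play_rows: Moves the arm, as the interface text tells. Its arguments: {"type":"object","properties":{"plan":{"type":"array"},"grip_force":{"type":"number"}},"required":["plan"]}

```bash
mkdir -p pics
cat > h.py <<'E'
import numpy as np,cv2
from rig import sense,optics,ctrl
def cap(n,f=None):
    c=optics.capture(n)
    if f: cv2.imwrite('pics/'+f,c['img'])
    return c
def proj(c,P):
    P=np.atleast_2d(P).astype(float);M=np.array(c['world_to_cam'])
    q=P@M[:3,:3].T+M[:3,3]
    return np.c_[c['cx']+c['fx']*q[:,0]/-q[:,2],c['cy']+c['fy']*(-q[:,1])/-q[:,2]]
def ray(c,uv,z):
    M=np.array(c['world_to_cam']);R=M[:3,:3];o=-R.T@M[:3,3]
    uv=np.atleast_2d(uv).astype(float)
    d=np.c_[(uv[:,0]-c['cx'])/c['fx'],-(uv[:,1]-c['cy'])/c['fy'],-np.ones(len(uv))]@R
    return o+d*((z-o[2])/d[:,2])[:,None]
E
python3 - <<'E'
from h import *
a=cap('scene','s1.png');b=cap('top','t1.png')
for c in(a,b):
    M=np.array(c['world_to_cam']);print({k:v for k,v in c.items() if k not in('img',)});print(-M[:3,:3].T@M[:3,3])
print(sense())
E
```

```text
{'fx': 440.74541826375906, 'fy': 440.74541826375906, 'cx': 323.0162830562798, 'cy': 234.29976080234434, 'world_to_cam': array([[ 6.52523325e-01,  7.57618837e-01,  1.50667462e-02,
        -2.78830052e+02],
       [-4.59537854e-01,  3.79825470e-01,  8.02843430e-01,
         1.65082038e+02],
       [ 6.02526572e-01, -5.30797805e-01,  5.95999513e-01,
        -1.25242921e+03],
       [ 0.00000000e+00,  0.00000000e+00,  0.00000000e+00,
         1.00000000e+00]])}
[1012.42643647 -516.24213796  618.11323177]
{'fx': 605.8860251104946, 'fy': 605.8860251104946, 'cx': 314.47703946844524, 'cy': 241.01673088501494, 'world_to_cam': array([[-1.34736302e-02, -9.99895995e-01, -5.14391052e-03,
        -1.22393866e+02],
       [ 9.87835898e-01, -1.41077820e-02,  1.54858673e-01,
        -5.81184926e+02],
       [-1.54915137e-01, -2.99483096e-03,  9.87923242e-01,
        -1.08690782e+03],
       [ 0.00000000e+00,  0.00000000e+00,  0.00000000e+00,
         1.00000000e+00]])}
[ 404.08777057 -133.83547221 1163.15343831]
{'time_s': 0.1, 'joints': array([-1.47937969e+00,  3.13396317e-01,  1.49832452e+00,  1.81126021e-05,
        1.33097617e+00, -2.23410371e-01]), 'dq': array([ 8.41320019e-04, -7.72916037e-06, -2.76843676e-03, -7.80758510e-04,
       -7.30564680e-04, -7.09519644e-04]), 'tau': array([ 3.67722998e-03, -4.12902617e+01, -2.60141015e+01, -7.92249125e-05,
        3.05569025e-03, -1.49346323e-05]), 'eef_pos': array([ 162.53536225, -498.98682895,  230.80490682]), 'ee_rot': array([-5.50395441e-04,  9.87636244e-01,  1.56762064e-01,  4.51923223e-05]), 'force': array([ 0.58420667, -0.25503094,  0.47112442]), 'wrist_torque': array([ 0.03934838, -0.01509037, -0.03979629]), 'grip_width': 0.9992180933107984}
```

View pics/s1.png

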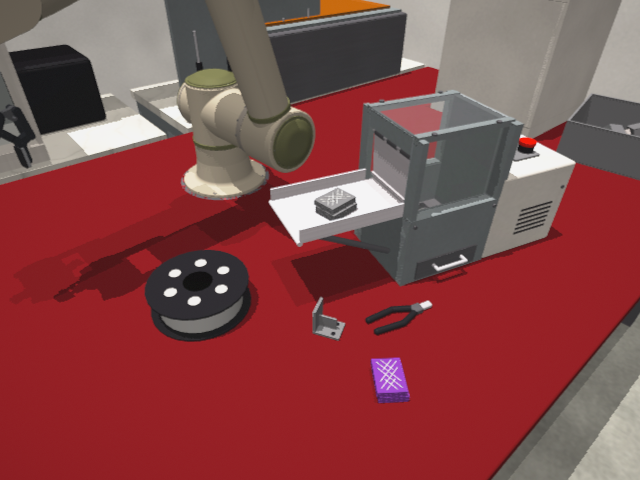

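View pics/t1.png

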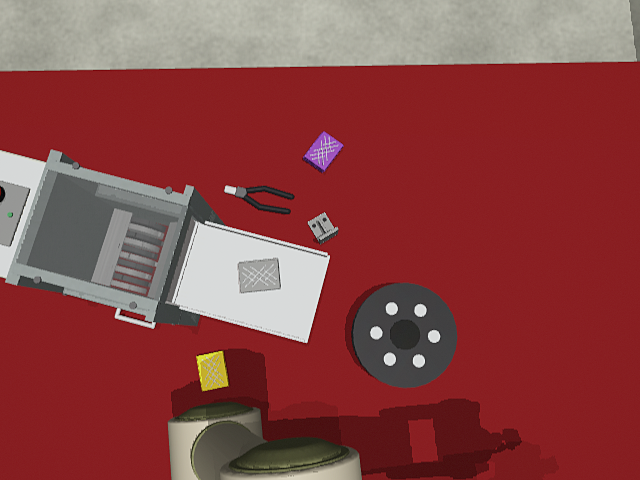

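The scene shows the machine with its tray at about (340,205) and the grey print at (335,202). In the top view the tray's outer end runs from (329,254) to (308,343), the print is near (259,275), and the feeding direction is world +y. The yellow and purple parts are look-alikes on the counter.

Run:
```python
from h import *
c=cap('top')
im=c['img']
crop=im[205:355,150:350];cv2.imwrite('pics/t2.png',cv2.resize(crop,None,fx=4,fy=4,interpolation=cv2.INTER_CUBIC))
# rough frame: outer corners / front corners at cheek top 185
P=ray(c,[[329,254],[308,343],[195,222],[172,303]],185);print(P.round(1))
# print mask
g=cv2.cvtColor(im,cv2.COLOR_BGR2GRAY);sat=im.max(2).astype(int)-im.min(2)
print(im[275,225],im[268,245],im[285,262])
roi=np.zeros_like(g);roi[245:305,220:300]=1
m=((g<195)&(roi>0)).astype(np.uint8)
m=cv2.morphologyEx(m,cv2.MORPH_CLOSE,np.ones((5,5)))
k,_=cv2.findContours(m,0,2);k=max(k,key=cv2.contourArea)
r=cv2.minAreaRect(k);b=cv2.boxPoints(r);print(r,b.round(1));print(ray(c,b,188).round(1),ray(c,[r[0]],188))
```

```text
[[ 535.7 -154.2  185. ]
 [ 393.3 -118.3  185. ]
 [ 591.9   65.1  185. ]
 [ 459.7   99.9  185. ]]
[218 218 215] [189 190 188] [162 164 164]
((258.4573059082031, 275.1158447265625), (32.79816818237305, 42.40571212768555), 83.6598129272461) [[235.6 261.2]
 [277.7 256.5]
 [281.3 289.1]
 [239.2 293.8]]
[[525.8  -2.5 188. ]
 [532.5 -70.9 188. ]
 [479.5 -76.5 188. ]
 [472.9  -8.7 188. ]] [[502.53252606 -39.62679986 188.        ]]
```

View pics/t2.png

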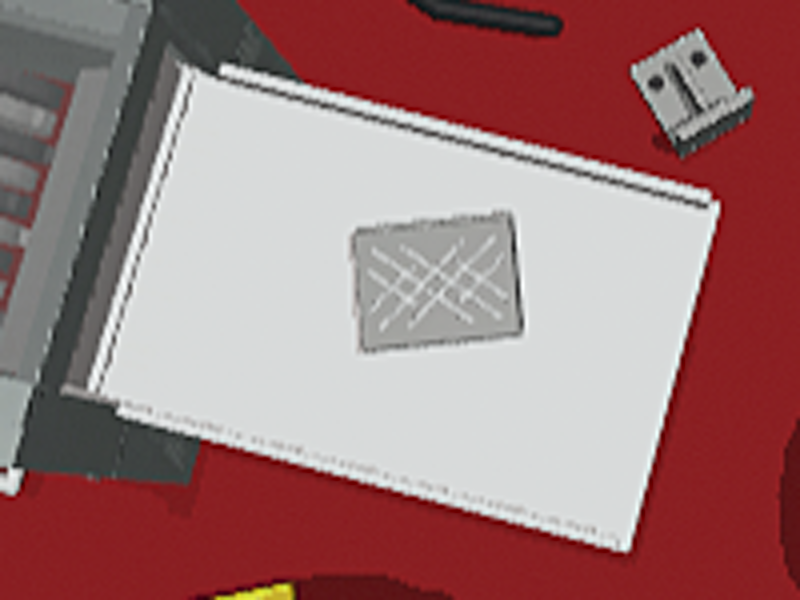

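```bash
cat >> h.py <<'E'
def frame():
    import json;d=json.load(open('f.json'));return np.array(d['hinge']),d['yaw']
def tom(P):
    h,a=frame();P=np.atleast_2d(P)[:,:2]-h;return np.c_[P@[np.cos(a),np.sin(a)],P@[-np.sin(a),np.cos(a)]]
def tow(x,y):
    h,a=frame();return h+x*np.array([np.cos(a),np.sin(a)])+y*np.array([-np.sin(a),np.cos(a)])
E
python3 - <<'E'
from h import *
import json
from scipy.spatial.transform import Rotation as R
c=cap('top')
px=lambda p:np.array(p)/4.+[150,205]-.375
L=ray(c,px([[120,405],[630,550],[222,66],[716,193]]),185)
d1=L[1]-L[0];d2=L[3]-L[2];print(L.round(1),[np.degrees(np.arctan2(-d[1],-d[0])) for d in(d1,d2)])
e=L[1]-L[3]; print(np.linalg.norm(e),np.degrees(np.arctan2(e[1],e[0]))-90)
a=np.mean([np.arctan2(-d[1],-d[0]) for d in(d1,d2)]+[np.arctan2(e[1],e[0])-np.pi/2])
end=(L[1]+L[3])[:2]/2
json.dump(dict(hinge=list(end+220*np.array([np.cos(a),np.sin(a)])),yaw=a),open('f.json','w'))
print('yaw',np.degrees(a),'hinge',frame()[0],'end',end)
# check against scene: outer floor corners etc.
s=cap('scene');im=s['img'].copy()
for x,y,z in[(-220,74,185),(-220,-74,185),(-12,74,185),(-12,-74,185),(200,100,318),(200,-100,318),(0,-70,270),(400,-100,200)]:
    p=proj(s,[*tow(x,y),z])[0];cv2.circle(im,tuple(int(v) for v in p),2,(0,255,0),-1)
cv2.imwrite('pics/s2.png',cv2.resize(im[80:300,240:600],None,fx=2.2,fy=2.2))
print('print m',tom([[502.5,-39.6]]),'print ang',np.degrees(np.arctan2(68.4,-6.7))-np.degrees(a))
f=np.array([np.cos(a),np.sin(a),0]);
for lean in(40,):
    t=np.radians(lean);z=np.sin(t)*f+[0,0,-np.cos(t)];y=np.array([np.sin(a),-np.cos(a),0]);x=np.cross(y,z)
    Rt=R.from_matrix(np.c_[x,y,z]);q=sense()['ee_rot'];Rc=R.from_quat(np.r_[q[1:],q[0]])
    print('yaw part',np.degrees(np.arctan2(y[1],y[0])-np.arctan2(*Rc.as_matrix()[[1,0],1])),'rotvec',(Rt*Rc.inv()).as_rotvec())
print('start',tow(-175,-12),sense()['eef_pos'])
E
```

```text
[[ 454.9   87.5  185. ]
 [ 394.7 -117.   185. ]
 [ 593.1   48.5  185. ]
 [ 537.6 -153.7  185. ]] [np.float64(73.5735194546438), np.float64(74.63211473198324)]
147.56170468919342 75.60491671317607
yaw 74.60351696660103 hinge [524.53594555  76.79578759] end [ 466.12661913 -135.30878706]
print m [[-118.06901707   -9.65761225]] print ang 20.99094184128093
yaw part 56.56535187170127 rotvec [ 0.52475002 -0.50189395  0.94532699]
start [489.64332179 -95.10972368] [ 162.54959427 -499.09544462  231.03332361]
```

View pics/s2.png

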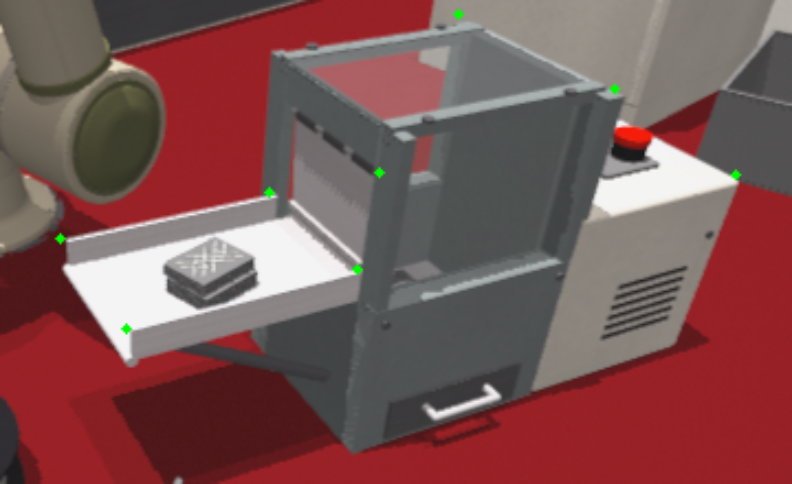

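The overlay agrees with the machine to about 3 px, so the frame is good enough. I'll swing over while turning, with the jaws partly shut.

Call:
play_rows(plan=[[23, 29, 8, 0.0375, -0.0358, 0.0675, -0.4], [23, 29, 8, 0.0375, -0.0358, 0.0675, -0.4], [23, 29, 8, 0.0375, -0.0358, 0.0675, -0.4], [23, 29, 8, 0.0375, -0.0358, 0.0675, -0.4], [23, 29, 8, 0.0375, -0.0358, 0.0675, -0.4]])

```text
time_s: 0.67
eef_pos: [278.1, -350.4, 270.2]
ee_rot: [-0.083, 0.937, 0.322, 0.106]
force: [0.5, -0.4, -0.3]
grip_width: 0.313
```

Call:
play_rows(plan=[[23, 29, 8, 0.0375, -0.0358, 0.0675, -0.4], [23, 29, 8, 0.0375, -0.0358, 0.0675, -0.4], [23, 29, 8, 0.0375, -0.0358, 0.0675, -0.4], [23, 29, 0, 0.0375, -0.0358, 0.0675, -0.4], [23, 29, 0, 0.0375, -0.0358, 0.0675, -0.4]])

```text
time_s: 1.08
eef_pos: [397.3, -197.9, 297.8]
ee_rot: [-0.159, 0.84, 0.476, 0.207]
force: [0.5, 0.3, 0.2]
grip_width: 0.299
```

```bash
cat > st.py <<'E'
from h import *
from scipy.spatial.transform import Rotation as R
import sys
s=sense();a=frame()[1];f=np.array([np.cos(a),np.sin(a),0])
t=np.radians(40);z=np.sin(t)*f+[0,0,-np.cos(t)];y=np.array([np.sin(a),-np.cos(a),0])
Rt=R.from_matrix(np.c_[np.cross(y,z),y,z]);q=s['ee_rot'];Rc=R.from_quat(np.r_[q[1:],q[0]])
p=s['eef_pos'];print('t',round(s['time_s'],2),'pos',p.round(1),'m',tom(p).round(1),'rv',(Rt*Rc.inv()).as_rotvec().round(3),'F',s['force'].round(1),'g',round(s['grip_width'],3),'j',s['joints'].round(2))
E
python3 st.py
```

```text
t 1.08 pos [ 397.3 -197.9  297.8] m [[-298.6   49.7]] rv [ 0.133 -0.132  0.245] F [0.5 0.3 0.2] g 0.299 j [-0.99  0.17  1.6   0.44  1.68 -0.47]
```

Call:
play_rows(plan=[[22, 25, -10, 0.033, -0.033, 0.061, -0.4], [22, 25, -15, 0.033, -0.033, 0.061, -0.4], [22, 24, -15, 0.033, -0.033, 0.061, -0.4], [22, 24, -15, 0.033, -0.033, 0.061, -0.4], [0, 0, 0, 0, 0, 0, -0.4]])

```text
time_s: 1.5
eef_pos: [490.6, -90.4, 241.4]
ee_rot: [-0.208, 0.741, 0.576, 0.276]
force: [0.1, 0.0, -0.8]
grip_width: 0.3
```

```bash
python3 st.py
python3 - <<'E'
from h import *
c=cap('top');s=cap('scene')
A=cv2.resize(c['img'][190:390,130:400],None,fx=2.2,fy=2.2);B=cv2.resize(s['img'][130:280,250:450],None,fx=2.93,fy=2.93)
cv2.imwrite('pics/h1.png',np.vstack([cv2.resize(A,(400,300)),cv2.resize(B,(400,300))]))
E
```

```text
t 1.5 pos [490.6 -90.4 241.4] m [[-170.2  -11.7]] rv [-0.006  0.011 -0.017] F [ 0.1  0.  -0.8] g 0.3 j [-0.74  0.33  1.61  0.62  1.57 -0.61]
```

View pics/h1.png

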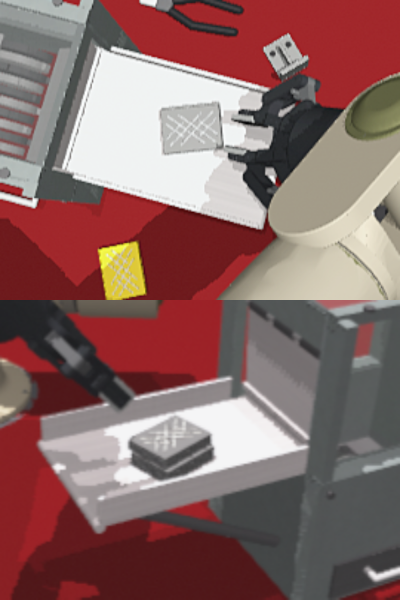

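The fingers hover above and behind the print, about 10 mm clear. I'll back off a little and lower them.

Call:
play_rows(plan=[[-4, -12, -25, -0.003, 0.005, -0.008, -0.4], [0, 0, -25, 0, 0, 0, -0.4], [0, 0, -8, 0, 0, 0, -0.4], [0, 0, 0, 0, 0, 0, -0.4]])

```text
time_s: 1.93
eef_pos: [485.1, -109.5, 187.4]
ee_rot: [-0.2, 0.747, 0.571, 0.273]
force: [-0.1, -0.1, -0.1]
grip_width: 0.299
```

```bash
python3 st.py
```

```text
t 1.93 pos [ 485.1 -109.5  187.4] m [[-190.1  -11.5]] rv [0.01  0.011 0.001] F [-0.1 -0.1 -0.1] g 0.299 j [-0.77  0.39  1.67  0.6   1.47 -0.69]
```

Call:
play_rows(plan=[[0, 0, -9, 0.005, 0.005, 0, -0.4], [0, 0, -6, 0, 0, 0, -0.4], [0, 0, 0, 0, 0, 0, -0.4]])

```text
time_s: 2.18
eef_pos: [485.5, -111.3, 174.1]
ee_rot: [-0.201, 0.748, 0.57, 0.273]
force: [-0.6, 0.4, 0.0]
grip_width: 0.304
```

```bash
python3 st.py
python3 - <<'E'
from h import *
c=cap('top');s=cap('scene')
cv2.imwrite('pics/h2.png',np.vstack([cv2.resize(c['img'][205:355,150:350],(400,300)),cv2.resize(s['img'][150:260,260:420],(436,300))[:,:400]]))
E
```

```text
t 2.18 pos [ 485.5 -111.3  174.1] m [[-191.7  -12.3]] rv [0.008 0.009 0.004] F [-0.6  0.4  0. ] g 0.304 j [-0.78  0.41  1.68  0.6   1.45 -0.71]
```

View pics/h2.png

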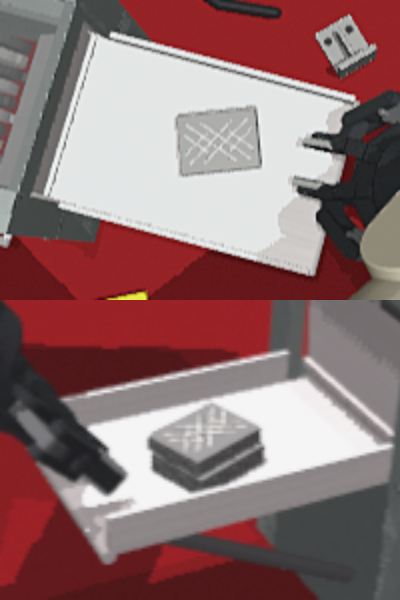

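Fingers are on line with the print (mid-line passes about 3 px from its centre). Starting the push.

Call:
play_rows(plan=[[2, 7, -3, 0.004, 0.004, 0, -0.4], [2, 7, -1, 0, 0, 0, -0.4], [2, 7, 0, 0, 0, 0, -0.4], [2, 7, 0, 0, 0, 0, -0.4], [2, 7, 0, 0, 0, 0, -0.4]])

```text
time_s: 2.7
eef_pos: [497.0, -73.8, 171.8]
ee_rot: [-0.203, 0.748, 0.569, 0.273]
force: [0.1, -0.3, -1.0]
grip_width: 0.301
```

```bash
python3 st.py
```

```text
t 2.7 pos [497.  -73.8 171.8] m [[-152.5  -13.4]] rv [0.006 0.007 0.004] F [ 0.1 -0.3 -1. ] g 0.301 j [-0.7   0.4   1.71  0.63  1.4  -0.66]
```

Call:
play_rows(plan=[[1.5, 6, -0.3, 0, 0, 0, -0.4], [1.5, 6, 0, 0, 0, 0, -0.4], [1.5, 6, 0, 0, 0, 0, -0.4], [1.5, 6, 0, 0, 0, 0, -0.4], [1.5, 6, 0, 0, 0, 0, -0.4]])

```text
time_s: 3.12
eef_pos: [505.3, -39.4, 171.8]
ee_rot: [-0.203, 0.748, 0.57, 0.273]
force: [-0.2, -0.5, -0.4]
grip_width: 0.3
```

```bash
python3 st.py
python3 - <<'E'
from h import *
c=cap('top');s=cap('scene')
cv2.imwrite('pics/h3.png',np.vstack([cv2.resize(c['img'][205:355,150:350],(400,300)),cv2.resize(s['img'][150:260,260:420],(436,300))[:,:400]]))
E
```

```text
t 3.12 pos [505.3 -39.4 171.8] m [[-117.1  -12.3]] rv [0.006 0.007 0.003] F [-0.2 -0.5 -0.4] g 0.3 j [-0.64  0.39  1.73  0.66  1.36 -0.62]
```

View pics/h3.png

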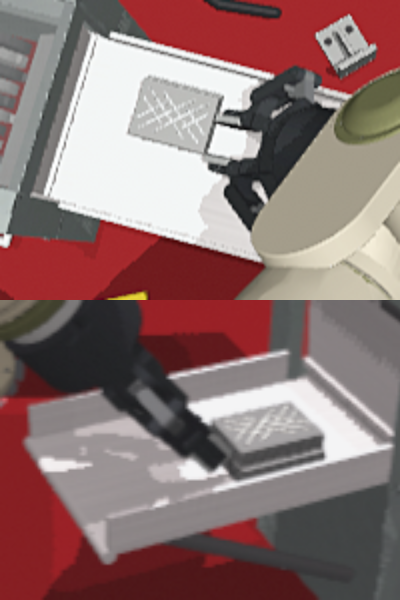

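The push squared the print up, but its centre now sits about 10 mm to −y of the fingers' midline. I'll back off slightly, shift the fingers 8 mm over and resume.

Call:
play_rows(plan=[[-3, -11, 0, 0, 0, 0, -0.45], [7, -2, -0.5, 0, 0, 0, -0.45], [1, 0, 0, 0.003, 0.003, 0, -0.45], [0, 0, 0, 0, 0, 0, -0.45]])

```text
time_s: 3.55
eef_pos: [510.8, -54.4, 171.3]
ee_rot: [-0.205, 0.748, 0.569, 0.273]
force: [-0.9, -0.2, 0.5]
grip_width: 0.275
```

```bash
python3 st.py
cat > pm.py <<'E'
from h import *
c=cap('top');im=c['img'];g=cv2.cvtColor(im,cv2.COLOR_BGR2GRAY)
P=np.array([[*tow(x,y),188] for x,y in[(-150,-66),(-22,-66),(-22,60),(-150,60)]])
roi=np.zeros_like(g);cv2.fillPoly(roi,[proj(c,P).astype(np.int32)],1)
m=((g<200)&(g>120)&(roi>0)).astype(np.uint8)
m=cv2.morphologyEx(cv2.morphologyEx(m,cv2.MORPH_CLOSE,np.ones((3,3))),cv2.MORPH_OPEN,np.ones((9,9)))
k,_=cv2.findContours(m,0,2);k=max(k,key=cv2.contourArea);r=cv2.minAreaRect(k)
print('print rect m',r[1],tom(ray(c,cv2.boxPoints(r),188)).round(1).tolist(),'ctr',tom(ray(c,[r[0]],188)))
E
python3 pm.py
```

```text
t 3.55 pos [510.8 -54.4 171.3] m [[-130.1  -21.6]] rv [0.003 0.004 0.003] F [-0.9 -0.2  0.5] g 0.275 j [-0.66  0.41  1.69  0.65  1.38 -0.63]
print rect m (41.290435791015625, 31.628089904785156) [[-44.8, 4.1], [-43.8, -47.4], [-111.4, -46.9], [-111.9, 4.4]] ctr [[-78.03717295 -21.34150261]]
```

Call:
play_rows(plan=[[1.4, 6.4, 0, 0, 0, 0, -0.45], [1.4, 6.4, 0, 0, 0, 0, -0.45], [1.4, 6.4, 0, 0, 0, 0, -0.45], [1.4, 6.4, 0, 0, 0, 0, -0.45], [1.4, 6.4, 0, 0, 0, 0, -0.45]])

```text
time_s: 4.02
eef_pos: [518.2, -20.2, 171.1]
ee_rot: [-0.204, 0.748, 0.569, 0.273]
force: [-0.4, -0.3, -0.0]
grip_width: 0.276
```

Call:
play_rows(plan=[[1.4, 6.4, 0, 0, 0, 0, -0.45], [1.4, 6.4, 0, 0, 0, 0, -0.45], [1.4, 6.4, 0, 0, 0, 0, -0.45], [1.4, 6.4, 0, 0, 0, 0, -0.45], [1.4, 6.4, 0, 0, 0, 0, -0.45]])

```text
time_s: 4.43
eef_pos: [525.7, 16.4, 171.2]
ee_rot: [-0.205, 0.748, 0.569, 0.273]
force: [0.1, -0.5, 0.5]
grip_width: 0.277
```

```bash
python3 st.py
python3 - <<'E'
from h import *
c=cap('top');s=cap('scene')
cv2.imwrite('pics/h4.png',np.vstack([cv2.resize(c['img'][205:355,100:300],(400,300)),cv2.resize(s['img'][100:270,320:530],(400,324))]))
E
```

```text
t 4.43 pos [525.7  16.4 171.2] m [[-57.9 -17.2]] rv [0.003 0.004 0.003] F [ 0.1 -0.5  0.5] g 0.277 j [-0.52  0.39  1.72  0.7   1.3  -0.54]
```

View pics/h4.png

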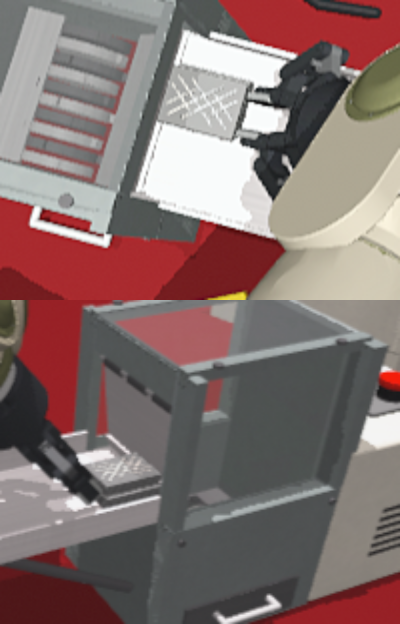

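The print is square and entering under the flap. Continuing slowly.

Call:
play_rows(plan=[[1.5, 6, 0, 0, 0, 0, -0.45], [1.5, 6, 0, 0, 0, 0, -0.45], [1.5, 6, 0, 0, 0, 0, -0.45], [1.5, 6, 0, 0, 0, 0, -0.45], [1.5, 5, 0, 0, 0, 0, -0.45]])

```text
time_s: 4.95
eef_pos: [533.9, 47.2, 171.2]
ee_rot: [-0.204, 0.748, 0.569, 0.273]
force: [0.5, -0.8, 0.0]
grip_width: 0.273
```

Call:
play_rows(plan=[[1.3, 5, 0, 0, 0, 0, -0.45], [1.3, 5, 0, 0, 0, 0, -0.45], [1, 3, 0, 0, 0, 0, -0.45], [0, 0, 0, 0, 0, 0, -0.45]])

```text
time_s: 5.28
eef_pos: [538.0, 62.8, 171.3]
ee_rot: [-0.205, 0.748, 0.569, 0.273]
force: [0.1, 0.7, 0.9]
grip_width: 0.279
```

```bash
python3 st.py
python3 - <<'E'
from h import *
c=cap('top');s=cap('scene')
cv2.imwrite('pics/h5.png',np.vstack([cv2.resize(c['img'][205:355,100:300],(400,300)),cv2.resize(s['img'][100:270,320:530],(400,324))]))
E
```

```text
t 5.28 pos [538.   62.8 171.3] m [[ -9.9 -16.7]] rv [0.003 0.004 0.002] F [0.1 0.7 0.9] g 0.279 j [-0.42  0.39  1.72  0.73  1.25 -0.48]
```

View pics/h5.png

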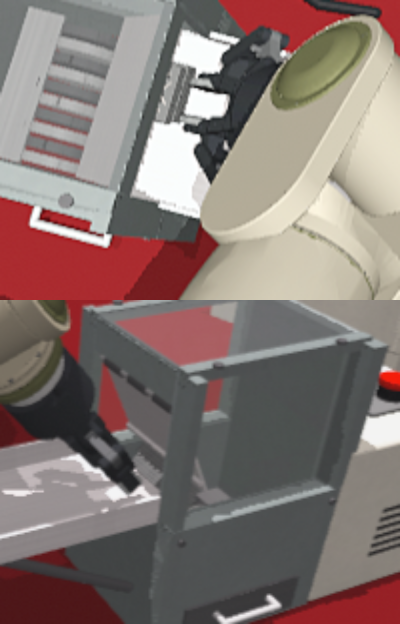

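The flap is open and the print's tail still shows at the throat (top view (178,92)), so it needs a few more mm.

Call:
play_rows(plan=[[1.3, 4, 0, 0, 0, 0, -0.45], [1.3, 4, 0, 0, 0, 0, -0.45], [1, 3, 0, 0, 0, 0, -0.45], [0, 0, 0, 0, 0, 0, -0.45]])

```text
time_s: 5.72
eef_pos: [542.0, 73.8, 171.2]
ee_rot: [-0.204, 0.748, 0.569, 0.273]
force: [0.7, 0.3, -0.6]
grip_width: 0.274
```

```bash
python3 st.py
python3 - <<'E'
from h import *
c=cap('top');s=cap('scene')
cv2.imwrite('pics/h6.png',np.vstack([cv2.resize(c['img'][205:355,100:300],(400,300)),cv2.resize(s['img'][100:270,320:530],(400,324))]))
E
```

```text
t 5.72 pos [542.   73.8 171.2] m [[  1.8 -17.6]] rv [0.003 0.004 0.004] F [ 0.7  0.3 -0.6] g 0.274 j [-0.4   0.4   1.72  0.74  1.23 -0.46]
```

View pics/h6.png

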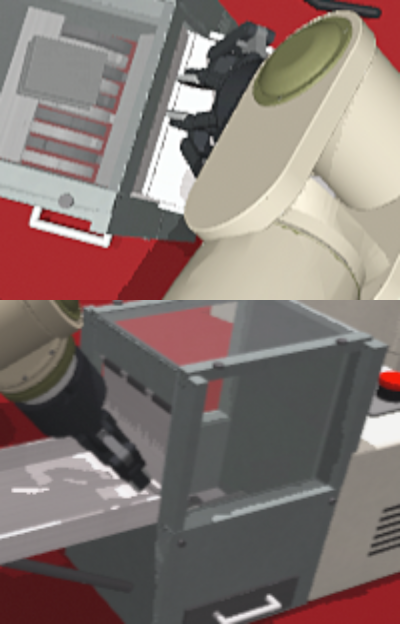

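The print lies on the rotor in the hopper (top view (65,68)). Withdrawing back along the tray, then up.

Call:
play_rows(plan=[[-3, -12, 0, 0, 0, 0, -0.45], [-4, -15, 0, 0, 0, 0, -0.45], [-5, -18, 1, 0, 0, 0, -0.45], [-5, -18, 2, 0, 0, 0, -0.45], [-5, -18, 5, 0, 0, 0, -0.45]])

```text
time_s: 6.23
eef_pos: [517.3, -10.6, 178.7]
ee_rot: [-0.206, 0.747, 0.57, 0.272]
force: [0.7, 0.7, 0.8]
grip_width: 0.274
```

Call:
play_rows(plan=[[-6, -20, 15, 0, 0, 0, -0.45], [-6, -20, 25, 0, 0, 0, -0.45], [-6, -20, 25, 0, 0, 0, -0.45], [-6, -20, 25, 0, 0, 0, -0.45], [0, 0, 0, 0, 0, 0, -0.45]])

```text
time_s: 6.65
eef_pos: [488.5, -101.1, 272.1]
ee_rot: [-0.206, 0.749, 0.568, 0.272]
force: [1.0, -0.3, 0.4]
grip_width: 0.275
```

Call:
play_rows(plan=[[0, 0, 0, 0, 0, 0, -0.45], [0, 0, 0, 0, 0, 0, -0.45], [0, 0, 0, 0, 0, 0, -0.45], [0, 0, 0, 0, 0, 0, -0.45], [0, 0, 0, 0, 0, 0, -0.45]])

```text
time_s: 7.07
eef_pos: [487.4, -102.0, 270.3]
ee_rot: [-0.207, 0.75, 0.567, 0.271]
force: [1.1, -0.3, -0.3]
grip_width: 0.281
```

Call:
play_rows(plan=[[0, 0, 0, 0, 0, 0, -0.45], [0, 0, 0, 0, 0, 0, -0.45], [0, 0, 0, 0, 0, 0, -0.45], [0, 0, 0, 0, 0, 0, -0.45], [0, 0, 0, 0, 0, 0, -0.45]])

```text
time_s: 7.48
eef_pos: [487.3, -100.4, 269.0]
ee_rot: [-0.208, 0.749, 0.567, 0.271]
force: [-0.1, 0.0, 0.9]
grip_width: 0.278
```

```bash
python3 st.py
python3 - <<'E'
from h import *
c=cap('top');s=cap('scene')
cv2.imwrite('pics/h7.png',np.vstack([cv2.resize(c['img'][100:370,60:470],(400,263)),cv2.resize(s['img'][100:350,150:530],(500,329))[:,100:]]))
E
```

```text
t 7.48 pos [ 487.3 -100.4  269. ] m [[-180.7  -11.1]] rv [-0.001 -0.005  0.005] F [-0.1  0.   0.9] g 0.278 j [-0.76  0.31  1.57  0.6   1.63 -0.56]
```

View pics/h7.png

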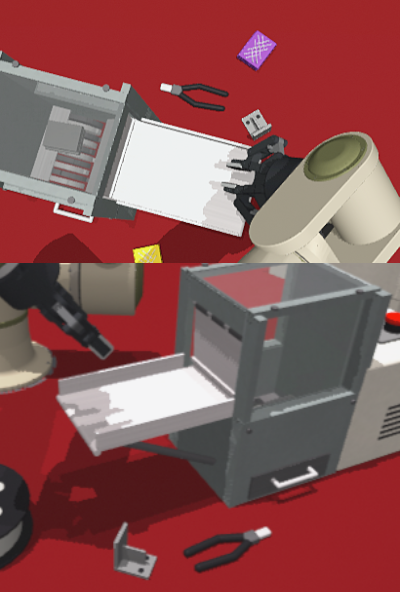

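The print is in the hopper, the flap hangs shut, the tray is empty, the bystanders look untouched and the arm is clear. Handing in.

```bash
python3 -c "
from rig import ctrl;print(ctrl.finish_job())"
```

```text
the job is handed in; nothing more can be done
None
```

The failed print is in the granulator's hopper and the job is handed in, after 7.5 s of robot time.

- **Push:** I pushed the print along the tray with two fingertips leaning 40°. The push straightened its roughly 21° skew. It also left the print about 10 mm off the fingers' midline, so I backed off once, shifted the fingers over and carried on.
- **Reach:** The tool tip went in to about 2 mm past the hinge line (to the roughly 5 mm accuracy of the measured machine position), and the print then dropped into the hopper.
- **Last checks:** The final pictures show the print on the rotor, the tray empty, the flap hanging shut and the fingers about 100 mm above the tray. The cutters, bracket and look-alikes appear where they were. The spool is only partly visible in the last crops, but nothing went near it. The force readings I took stayed around 1 N.
- **Disagreement:** The machine position from the top camera was 3 to 6 mm off in the scene camera. This did not affect the push.

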